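Find the rocking jar lid and press it home

ROBOT

A 6-joint arm with a two-finger parallel gripper is mounted at the origin on the work surface. World frame = base frame: x ahead of the robot, y to its left, z up, the work surface at z = 0. Lengths are in mm, angles in rad, forces in N, time in s.
With the tool pointing down it reaches from about 325 to 925 mm from the base axis. Payload 3.1 kg.
Tool frame: the origin (TCP) lies midway between the tips of the shut fingers; the grasp point (between the pads) lies 19 mm behind it (bot.grasp_offset is the distance from the TCP to the grasp point, in mm); z points along the fingers, y is the line along which they close (so a half turn about z gives the same grasp; the last joint's range is limited). The gripper opens to 85 mm and grips with 20 to 120 N. Pads are 22 mm wide; open, the fingers measure 114 mm over their backs; the gripper's body (76 mm by 85 mm) begins 54 mm behind the grasp point. The pads swing forward as they close: fully open they stand 13 mm farther back than shut.
Start: joints at [-1.459, 0.217, 1.613, -0, 1.311, -0.112], TCP at [138.731, -609.42, 231.3] pointing down, gripper open.
Joint ranges: [-2.75, 2.75], [-0.78, 2.1], [0.31, 2.55], [-1.13, 4.27], [0.13, 2.63], [-2.58, 2.58]. Speed limits (rad/s): [2.79, 2.79, 3.14, 3.14, 3.14, 3.14].

INTERFACE

Orientations are given as a unit quaternion [w, x, y, z].
In Python, from rig import bot gives the robot as it stands. Calls block until the motion is done:
- bot.move_to(position, orientation): joint-space move of the TCP to a pose.
- bot.servo_line(position, frame=None, speed=150): straight line of the TCP; frame=None keeps the orientation; speed is the mean speed in mm/s.
- bot.goto_joints(angles): joint-space move.
- bot.command_gripper(opening): finger opening in mm; the grip force is fixed at half the most; returns when the fingers have stopped.
- bot.wait(seconds).
- bot.ik(position, orientation): joint angles nearest the present ones, or None.
- bot.camera(name): name is "scene" or "top"; returns a dict with "color" (384x512x3 uint8, red, green, blue), "vertical_fov" (degrees; the focal length in pixels is half the picture's height over the tangent of half this angle, whatever the lens; pixels are square), "cx", "cy" (the principal point, pixels), "D" ([k1, k2, p1, p2, k3] as OpenCV has them; the pictures are not rectified), "eye" and "orientation" of the camera in the world. Camera axes: x right, y up, looking along -z (the intrinsics and any distortion apply to the point x, -y, -z); pixel columns grow to the right and rows downward; lengths in mm; the calibration is good to about 2 mm. A picture is of the moment at which its call begins. There is no depth.
A pose or a line that the arm cannot do raises bot.IKError and nothing moves.
- bot.sign_off(): hands the job in; it is judged then, once.
Readings, each from a call of its own:
- bot.get_clock(): time.
- bot.get_joint_positions(): joint angles.
- bot.get_qvel(): joint speeds.
- bot.get_tau(): joint torques, N m.
- bot.get_position(): TCP position.
- bot.get_eef_rot(): TCP orientation.
- bot.get_force(): force on the tool from outside, world axes, zero at the start.
- bot.get_ft_torque(): the same for the moment, N m.
- bot.get_opening(): finger opening in mm.
- bot.get_finger_force(): force on a finger pad.
Only numpy, scipy, OpenCV 4.12 (cv2) and the standard library are available. Lean on these libraries where they do the work, as an engineer would, in place of code of your own. Each camera call takes 0.05 s, during which the arm holds its last target. There are 200 camera calls.

TASK

One of the four sugar jars with wooden lids is not sealed. With a fingertip, press near the edge of one lid after another until you find the one that rocks, then press that lid down firmly until it is fully seated and level. Use touch alone: do not pick anything up, and leave the jars and the other glassware standing where they are.

Things in the scene. Friction and masses are not known exactly. Their poses are not given: they have to be found in the camera images.
- lid_a_top (a point): Centre of the flat top of a round bamboo lid, 80 mm across, 12 mm thick, on a glass jar; z up out of the lid. All four lids are alike. Any of the four may be loose. A seated lid bears on the glass all round and does not give wherever it is pressed.
- lid_b_top (a point): Centre of the flat top of a round bamboo lid, 80 mm across, 12 mm thick, on a glass jar; z up out of the lid. All four lids are alike. Any of the four may be loose. The loose lid, whichever it is, rests level on its soft ring seal, 3.5 to 4.5 mm above the glass. Pressed with 3 to 4 N 25 to 30 mm off centre it tips 0.1 rad until that edge meets the glass, the fingertip sinking 1.5 to 3 mm; let go, it levels again.
- lid_c_top (a point): Centre of the flat top of a round bamboo lid, 80 mm across, 12 mm thick, on a glass jar; z up out of the lid. All four lids are alike. Any of the four may be loose. Pressing the loose lid, whichever it is, near the edge, up to 15 N, only rocks it; pressed within 8 mm of its centre it resists with about 13 N, slides straight down 4 mm, stops dead and stays seated; 17 to 24 N is plenty.
- lid_d_top (a point): Centre of the flat top of a round bamboo lid, 80 mm across, 12 mm thick, on a glass jar; z up out of the lid. All four lids are alike. Any of the four may be loose. Jar heights differ, so a lid's height does not tell whether it is seated.
- jar_a: The loose straight-sided glass jar under lid_a_top, 77 mm across, about 0.4 kg, sugar cubes inside; origin at the centre of its underside. The jars, 88 to 112 mm tall, no two equally tall, stand in a loose row along y, at least 20 mm apart.
- jar_b: The loose straight-sided glass jar under lid_b_top, 77 mm across, about 0.4 kg, sugar cubes inside; origin at the centre of its underside. The jars, 88 to 112 mm tall, no two equally tall, stand in a loose row along y, at least 20 mm apart.
- jar_c: The loose straight-sided glass jar under lid_c_top, 77 mm across, about 0.4 kg, sugar cubes inside; origin at the centre of its underside. The jars, 88 to 112 mm tall, no two equally tall, stand in a loose row along y, at least 20 mm apart.
- jar_d: The loose straight-sided glass jar under lid_d_top, 77 mm across, about 0.4 kg, sugar cubes inside; origin at the centre of its underside. The jars, 88 to 112 mm tall, no two equally tall, stand in a loose row along y, at least 20 mm apart.
- decanter: Bystander: empty globe decanter of clear glass, 144 mm at its widest, 205 mm tall, loose in its wooden cradle on a board 16 mm above the shelf; origin at the centre of its underside.
- tumbler_1: Bystander: crystal tumbler, 81 mm across the rim, 92 mm tall, standing on a 5 mm coaster; origin at the centre of its underside.
- tumbler_2: Bystander: crystal tumbler, 81 mm across the rim, 92 mm tall, standing on the shelf; origin at the centre of its underside.
- flip_jar: Bystander: closed, empty flip-top glass jar with a wire clasp, 100 mm across, 152 mm tall; origin at the centre of its underside.
Mind the look-alikes: they are no part of the job. What is shaped like the jar_d but turquoise is not meant. Leave any purple look-alike of the jar_a alone.

How it is judged:
By the outcome, as a careful person would: the job done as asked, in the order asked, and still so for the second after the job is handed in, with the robot touching nothing.
It also fails if it takes over 58 s, if anything falls off the work surface, if the arm or the gripper's body presses on something with over 40 N, if the wrist force passes 120 N, or if a joint passes its speed limit or range.

## Working session

There is one attempt and no reset: what is moved stays moved. The work goes in short steps, each a Python script; the robot and the scene stay as the last script left them, time stands still between calls to the robot, and variables do not carry over. Pictures are saved under pics/ and viewed, at most 10 in all, crops included, and the job is handed in when it is done.

```bash
ls; mkdir -p pics
python3 - <<'E'
from rig import bot
import cv2,pickle
d={}
for n in("scene","top"):
    c=bot.camera(n);d[n]=c
    cv2.imwrite(f"pics/{n}0.png",c["color"][:,:,::-1])
    print(n,{k:v for k,v in c.items() if k!="color"})
pickle.dump(d,open("cams.pkl","wb"))
print(bot.get_clock(),bot.get_eef_rot(),bot.get_force())
E
```

```text
pics
scene {'vertical_fov': 44.57226014770403, 'cx': 262.1407416537803, 'cy': 188.22944494925912, 'D': array([0.02969107, 0.        , 0.        , 0.        , 0.        ]), 'eye': array([1483.48249535, -562.1328187 , 1266.5652215 ]), 'orientation': array([0.80930196, 0.31587267, 0.18305648, 0.46015771])}
top {'vertical_fov': 51.21722335569184, 'cx': 251.03145504194765, 'cy': 195.7682166038692, 'D': array([-0.10418835,  0.        ,  0.        ,  0.        ,  0.        ]), 'eye': array([ 393.8963911 ,    6.66648098, 1116.51396018]), 'orientation': array([-0.70377692, -0.0405819 ,  0.06363189,  0.70640083])}
0.1 [-1.06850541e-03  9.93743987e-01  1.11676975e-01 -1.64848300e-05] [-1.14430933  0.07074373 -0.44223137]
```

View pics/scene0.png

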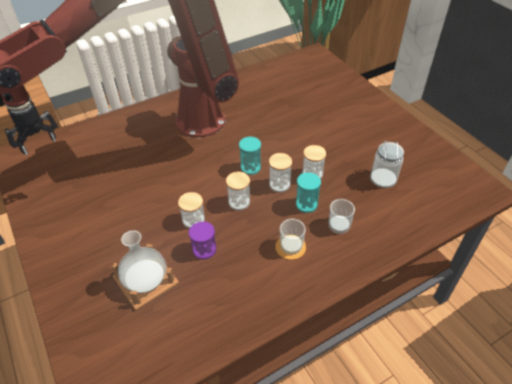

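View pics/top0.png

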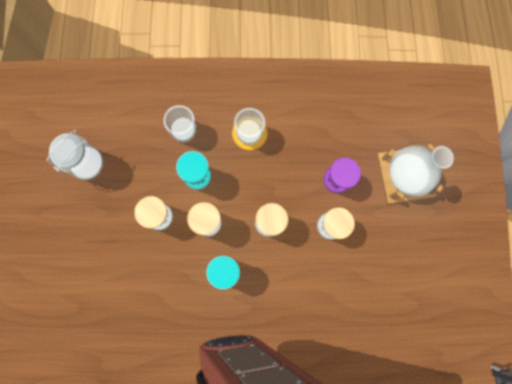

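The scene view shows four bamboo lids at about (191,203), (238,182), (280,162) and (314,154). In the top view the same lids are at (338,223), (271,220), (205,219) and (152,212). The turquoise and purple jars are decoys. I'll triangulate the lids next.

```bash
cat > vis.py <<'E'
import numpy as np,cv2
from scipy.spatial.transform import Rotation as R
def lids(c,seeds):
    h=cv2.cvtColor(c["color"],cv2.COLOR_RGB2HSV)
    m=cv2.inRange(h,(10,60,175),(28,190,255))
    n,l,s,ce=cv2.connectedComponentsWithStats(m,connectivity=4)
    out=[]
    for u,v in seeds:
        k=l[v,u]; cn,_=cv2.findContours((l==k).astype(np.uint8),cv2.RETR_EXTERNAL,cv2.CHAIN_APPROX_NONE)
        p=max(cn,key=cv2.contourArea); e=cv2.fitEllipse(cv2.convexHull(p)); out.append((k,s[k].tolist(),e))
    return out
def ray(c,uv):
    f=c["color"].shape[0]/2/np.tan(np.radians(c["vertical_fov"]/2))
    K=np.array([[f,0,c["cx"]],[0,f,c["cy"]],[0,0,1]])
    x,y=cv2.undistortPoints(np.array([[uv]],float),K,c["D"])[0,0]
    w,a,b,d=c["orientation"]; r=R.from_quat([a,b,d,w]).apply([x,-y,-1]); return c["eye"],r/np.linalg.norm(r)
def tri(a,b):
    (p,u),(q,v)=a,b
    s=np.linalg.lstsq(np.c_[u,-v],q-p,rcond=None)[0]
    A,B=p+s[0]*u,q+s[1]*v; return (A+B)/2,np.linalg.norm(A-B)
E
python3 - <<'E'
import pickle,numpy as np
from vis import *
d=pickle.load(open("cams.pkl","rb"))
S=lids(d["scene"],[(191,201),(238,181),(280,161),(314,153)])
T=lids(d["top"],[(338,223),(271,220),(205,219),(152,212)])
P=[]
for s,t in zip(S,T):
    p,g=tri(ray(d["scene"],s[2][0]),ray(d["top"],t[2][0]))
    print(s[1],np.round(s[2][0],1),np.round(s[2][1],1),"|",t[1],np.round(t[2][0],1),np.round(t[2][1],1),"|",p.round(1),round(g,1)); P.append(p)
np.save("lids.npy",P)
E
```

```text
[178, 192, 25, 19, 390] [190.1 201.1] [19.3 25.2] | [324, 207, 31, 32, 811] [338.6 222.1] [31.5 33.3] | [ 476.4 -251.5   99.6] 1.3
[226, 172, 24, 18, 341] [237.6 180.1] [17.9 23.8] | [254, 202, 35, 34, 882] [271.1 218.6] [33.1 34.2] | [485.1 -76.2 113.9] 1.1
[269, 153, 23, 16, 312] [280.2 160.6] [16.7 23.7] | [187, 201, 34, 35, 910] [203.2 217.4] [33.3 34.6] | [487.4  93.3 123.8] 0.9
[303, 145, 23, 16, 302] [314.7 152.4] [16.3 23.2] | [133, 195, 34, 34, 886] [149.7 211.6] [32.4 34.5] | [503.8 230.3 110.4] 1.9
```

The points agree with the given sizes: lid diameter comes out near 33 px, heights are 100–124 mm, and the ray gaps are under 2 mm. Next I'll press lid 1 near its edge, stopping on force.

```bash
cat > press.py <<'E'
from rig import bot
import numpy as np
Q=[0,1,0,0]
L=np.load("lids.npy")
def press(p,z0,fmax,step,zmin,speed=20):
    """guarded descent from z0; returns list of (z, upward force)"""
    b=np.mean([bot.get_force()[2] for _ in range(3)]); log=[]; z=z0; 
    while z>zmin:
        s=1.5 if not log or log[-1][1]<0.6 else step
        z-=s; bot.servo_line([p[0],p[1],z],speed=speed)
        log.append((round(bot.get_position()[2],2),round(bot.get_force()[2]-b,2)))
        if log[-1][1]>=fmax: break
    return log
def probe(i):
    x,y,z=L[i]; p=(x,y-27)
    bot.move_to([*p,z+40],Q); bot.servo_line([*p,z+7],speed=120); bot.wait(0.15)
    log=press(p,z+7,4,0.4,z-12)
    bot.servo_line([*p,z+40],speed=200)
    print(i,[l for l in log if l[1]>.3 or l is log[0]],round(bot.get_clock(),2),flush=True)
E
python3 - <<'E'
from press import *
bot.command_gripper(0); print(bot.get_clock())
probe(0)
E
```

```text
0.8667
0 [(np.float64(105.43), np.float64(-0.04)), (np.float64(99.8), np.float64(4.39))] 4.8
```

```bash
sed -i 's/s=1.5 if not log or log\[-1\]\[1\]<0.6 else step/s=step/; s/z+7,4,0.4,z-12/z+4,5,0.4,z-10/; s/z+7\],speed=120/z+4],speed=120/' press.py
python3 - <<'E'
from press import *
for i in (0,1): probe(i)
E
```

```text
0 [(np.float64(103.52), np.float64(0.22)), (np.float64(102.25), np.float64(1.23)), (np.float64(101.11), np.float64(0.78)), (np.float64(100.72), np.float64(1.1)), (np.float64(100.3), np.float64(0.5)), (np.float64(100.04), np.float64(0.69)), (np.float64(99.92), np.float64(2.74)), (np.float64(99.77), np.float64(5.37))] 8.75
1 [(np.float64(117.61), np.float64(0.07)), (np.float64(116.21), np.float64(0.45)), (np.float64(115.95), np.float64(0.75)), (np.float64(115.85), np.float64(1.74)), (np.float64(115.73), np.float64(6.31))] 12.18
```

Both lids are stiff: force goes from nearly nothing to 5 N in about 0.3 mm. Lids 2 and 3 are next.

```bash
sed -i 's/z-10)/z-10)/; s/z+4/z+5/g' press.py
python3 - <<'E'
from press import *
for i in (2,3): probe(i)
E
```

```text
2 [(np.float64(128.92), np.float64(-0.57)), (np.float64(123.87), np.float64(1.27)), (np.float64(123.74), np.float64(4.93)), (np.float64(123.7), np.float64(6.88))] 17.73
3 [(np.float64(115.51), np.float64(-0.26)), (np.float64(112.07), np.float64(1.45)), (np.float64(111.72), np.float64(3.28)), (np.float64(111.4), np.float64(4.92)), (np.float64(111.16), np.float64(5.66))] 22.41
```

Lid 3 gives noticeably where the others don't. I'll confirm with a slower press on its opposite edge, up to about 9 N.

Run:
```python
from press import *
x,y,z=L[3]; p=(x,y+27)
bot.move_to([*p,z+20],Q); bot.servo_line([*p,z+4],speed=100); bot.wait(.15)
b=bot.get_force()[2]
for k in range(1,20):
    bot.servo_line([*p,z+4-.5*k],speed=20); bot.wait(.08)
    F=bot.get_force()[2]-b
    if F>.5: print(round(bot.get_position()[2],2),round(F,2))
    if F>8: break
bot.servo_line([*p,z+20],speed=150); print(bot.get_clock())
```

```text
113.4 0.77
112.1 0.61
111.72 2.21
111.3 3.83
110.81 4.92
110.4 6.0
110.04 5.85
109.71 7.35
109.45 7.93
109.22 9.66
27.8583
```

Lid 3 rocks: it sinks about 2.5 mm under 8–9 N, against roughly 0.2 mm for the others. Now I'll press its centre.

Run:
```python
from press import *
x,y,z=L[3]; p=(x,y)
bot.move_to([*p,z+15],Q); bot.servo_line([*p,z+3],speed=100); bot.wait(.1)
log=press(p,z+3,20,.5,z-14)
for k in range(2): bot.wait(.1); print(bot.get_position()[2].round(2),bot.get_force().round(1))
print([(float(a),float(b)) for a,b in log if b>1])
bot.servo_line([*p,z+30],speed=150); print(bot.get_clock())
```

```text
107.92 [-8.7 -3.  21.6]
107.91 [-8.2 -2.7 21.5]
[(111.67, 2.25), (111.6, 4.41), (111.6, 7.23), (111.52, 9.3), (111.33, 10.21), (110.98, 11.91), (110.57, 11.93), (110.11, 11.3), (109.58, 11.46), (109.08, 11.34), (108.58, 12.25), (108.15, 12.8), (107.9, 13.13), (107.89, 16.18), (107.9, 18.28), (107.9, 19.74), (107.93, 22.55)]
34.075
```

The lid slid 3.8 mm at about 12 N and stopped dead at 21 N. I'll do one edge check, then look at the scene.

```bash
sed -i 's/z+5/z/g' press.py
python3 - <<'E'
from press import *
from vis import *
probe(3)
bot.servo_line([L[3][0],L[3][1]-27,230],speed=200)
bot.move_to([400,-300,260],Q)
c=bot.camera("scene"); cv2.imwrite("pics/end.png",c["color"][:,:,::-1]); print(bot.get_clock())
E
```

```text
Traceback (most recent call last):
  File "press.py", line 16, in probe
    bot.move_to([*p,z0],Q); bot.servo_line([*p,z],speed=120); bot.wait(0.15)
                    ^^
NameError: name 'z0' is not defined. Did you mean: 'z'?
```

```bash
sed -i 's/z0\],/z+30],/g' press.py; grep -n "z" press.py | tail -5
python3 - <<'E'
from press import *
from vis import *
probe(3)
bot.servo_line([L[3][0],L[3][1]-27,230],speed=200)
bot.move_to([400,-300,260],Q)
c=bot.camera("scene"); cv2.imwrite("pics/end.png",c["color"][:,:,::-1]); print(bot.get_clock())
E
```

```text
10:        z-=s; bot.servo_line([p[0],p[1],z],speed=speed)
15:    x,y,z=L[i]; p=(x,y-27)
16:    bot.move_to([*p,z+30],Q); bot.servo_line([*p,z],speed=120); bot.wait(0.15)
17:    log=press(p,z,5,0.4,z-10)
18:    bot.servo_line([*p,z+30],speed=200)
3 [(np.float64(110.16), np.float64(0.61)), (np.float64(109.2), np.float64(0.33)), (np.float64(107.88), np.float64(1.83)), (np.float64(107.78), np.float64(4.72)), (np.float64(107.75), np.float64(7.72))] 37.44
39.9583
```

The edge is now stiff at 107.8 mm, level with the centre at 107.9 mm.

View pics/end.png

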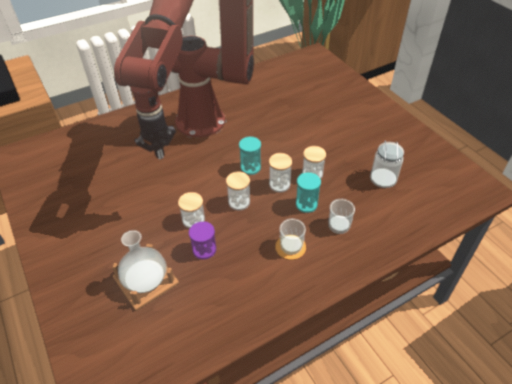

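```bash
python3 -c "
from rig import bot
print(bot.sign_off())"
```

```text
the job is handed in; nothing more can be done
None
```

The loose lid was on the jar farthest to the robot's left (y ≈ 230 mm); I pressed it down 3.8 mm to a dead stop, one edge re-pressed is now firm and level with the centre, the final picture shows the jars and other glassware still standing in place, and I handed the job in after about 40 s on the robot's clock.

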